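Drive the worn bushing out of a brake pedal

TASK

Drive the worn bronze bushing out of the brake pedal's boss, which is clamped leaning over in the tilting vice: take the brass drift from the rack, hold it in line with the leaning bore and push it straight through from the upper side until the bushing comes out below and drops into the catch tray. Then draw the drift out and hang it back in the empty hole of the rack; leave the two steel drifts and everything else on the table where they are.

Things in the scene. Friction and masses are not known exactly. Their poses are not given: they have to be found in the camera images.
- vise: Grey tilting machine vice, fixed; jaws and bed tilted 35 deg so its top leans to -x of this frame; yaw varies. A black brake pedal is clamped along its y axis: at the -y side its pivot boss (black tube, outer diameter 38 mm, 36 mm long) stands out clear of the jaws. Origin: under the base's centre, z up. Nothing of the vice is in the way of a gripper coming in along the bore's axis.
- bore (a point): Centre of the boss's upper mouth, 161 mm above the table. z: the bore's axis, out of the mouth, up and leaning 35 deg from vertical to the vice's -x; y is level. Straight bore, diameter 24.6 mm, 36 mm long, square edges. The drift goes in along -z. The bushing in it has a light press fit: 8 to 16 N along the axis move it, and it is loose after about 28 mm.
- bore_exit (a point): Centre of the bore's lower mouth, 36 mm along -z from point bore, about 131 mm above the table; same axes.
- bushing_center (a point): Centre of the worn bronze bushing: copper-brown tube, outer diameter 24 mm, inner 14 mm, 28 mm long, 0.06 kg. At the start it is in the bore, its upper end 4 to 5 mm below the upper mouth. Its tube axis leans 35 deg from its z axis.
- tray_in (a point): Shallow sheet-metal catch tray with a black rubber mat, fixed under the boss beside the vice: 170 mm (x) by 116 mm (y), rim 38 mm above the table. Point: centre of the mat's upper face, 6 mm above the table.
- rack: Wooden drift rack, fixed: block 70 mm (x) by 226 mm (y) by 80 mm high with three through holes of 30 mm in a row along its y axis, 75 mm apart. Origin: centre of its underside, on the table. Each drift hangs in a hole by its rubber guard, upright, its handle standing up.
- rack_hole0 (a point): Centre of the rack hole at y = -75 mm, at the rack's top face, 80 mm above the table.
- rack_hole1 (a point): Centre of the middle rack hole, at the rack's top face.
- rack_hole2 (a point): Centre of the rack hole at y = +75 mm, at the rack's top face.
- drift: Brass drift, 142 mm long, about 0.4 kg. Origin: centre of the nose's end; z runs from nose to handle. Nose 19 mm in diameter, 70 mm long; black guard disc 44 mm in diameter from 70 to 76 mm; round brass handle 24 mm in diameter from 76 to 142 mm. Hangs upright by its guard in one of the rack's holes (which one varies), handle 86 to 152 mm above the table. Only it fits the job.
- drift_grip (a point): Middle of the brass drift's round handle (24 mm across), 109 mm from the nose's end and 39 mm above the guard's underside: the place to grip it, from above along the tool. Its z axis is the drift's.
- drift_tip (a point): Centre of the end face of the brass drift's nose.
- drift_guard (a point): Centre of the underside of the brass drift's guard, 70 mm from the nose's end; it lies on the rack's top face when the drift hangs in the rack.
- drift_thin_grip (a point): Middle of the handle of the thin steel drift (nose 12 mm; otherwise as the brass one but grey): it would slip through the bushing. Stays in the rack.
- drift_thick_grip (a point): Middle of the handle of the thick steel drift (nose 28 mm; otherwise as the brass one but grey): too thick for the bore. Stays in the rack.
- spray: Bystander: spray can with blue label, 64 mm in diameter, 190 mm tall, upright. Origin at its underside.
- polish: Bystander: yellow bottle, 60 mm in diameter, 150 mm tall, upright. Origin at its underside.
- jar: Bystander: grey jar with red lid, 68 mm in diameter, 75 mm tall. Origin at its underside.
- tape: Bystander: roll of tan masking tape lying flat, 104 mm in diameter, 25 mm high. Origin at its underside.
- wrench: Bystander: steel wrench, 170 mm long, lying flat. Origin about its middle.
- screwdriver: Bystander: screwdriver with orange handle, 180 mm long, lying. Origin about its middle.
- mallet: Bystander: hammer with wooden handle, 260 mm long, lying. Origin about its middle.

How it is judged:
By the outcome, as a careful person would: the job done as asked, in the order asked, and still so for the second after the job is handed in, with the robot touching nothing.
It also fails if it takes over 51 s, if anything falls off the work surface, if the arm or the gripper's body presses on something with over 40 N, if the wrist force passes 120 N, or if a joint passes its speed limit or range.

ROBOT

A 6-joint arm with a two-finger parallel gripper is mounted at the origin on the work surface. World frame = base frame: x ahead of the robot, y to its left, z up, the work surface at z = 0. Lengths are in m, angles in rad, forces in N, time in s.
With the tool pointing down it reaches from about 0.3 to 0.75 m from the base axis. Payload 8.5 kg.
Tool frame: the origin (TCP) lies midway between the tips of the shut fingers; the grasp point (between the pads) lies 19 mm behind it; z points along the fingers, y is the direction in which the jaws open and shut (so a half turn about z gives the same grasp; the last joint's range is limited). The gripper opens to 85 mm and grips with 20 to 120 N. Pads are 22 mm wide; open, the fingers measure 114 mm over their backs; the gripper's body (76 mm by 85 mm) begins 54 mm behind the grasp point. The pads swing forward as they close: fully open they stand 13 mm farther back than shut.
Start: joints at [-1.444, 0.381, 1.297, -0, 1.464, -0.215], TCP at [0.184, -0.518, 0.231] pointing down, gripper open.
Joint ranges: [-3.11, 3.11], [-0.89, 2.33], [0.22, 2.48], [-1.42, 4.56], [0.17, 2.85], [-2.88, 2.88]. Speed limits (rad/s): [2.39, 2.39, 3.14, 3.14, 3.14, 3.14].

INTERFACE

Orientations are given as a 3x3 rotation matrix whose columns are the frame's x, y, z axes.
In Python, from rig import arm, optics, workorder gives the robot as it stands.
- The arm moves only by the shell command python3 -m handwheel 'ROWS' [FORCE]. ROWS is JSON, a list of rows, each an object with "dr": the turn, a rotation vector about the tool's x, y, z in rad, a list of three; "dp": the shift along the tool's x, y, z in cm, a list of three; "claw": the finger opening in cm, from 0 to 8.54. In form: [{"dr": [ax, ay, az], "dp": [x, y, z], "claw": claw}, ...]. A call has 1 to 20 rows; each row is the pose to reach, as a shift and turn from the pose measured when the call began, along the tool's axes at that moment; what a row does not reach only later rows make up. A row lasts 1/12 s, in which the tool goes at most 41.7 mm and 7.16 degrees, less where a joint would pass 70% of its speed; a pose out of reach is approached as far as the arm can. A call with a gripper value outside its range is refused whole. The fingers move at their own pace and stop on an object; FORCE is the grip in N (left out, the last holds). Time passes only in rows, so rows that repeat a pose let the fingers close. It gives the time, the measured TCP pose, the force and the opening at its end, in the units of the state.
- arm.read_state(): the state, without advancing time (a new reading comes with each control period).
- optics.capture(name): name is "side" or "top"; returns a dict with "color" (384x512x3 uint8, blue, green, red), "K" (3x3 intrinsics, pixels), "pose" (4x4, takes a point from camera to world coordinates). Camera axes: x right, y up, looking along -z (the intrinsics and any distortion apply to the point x, -y, -z); pixel columns grow to the right and rows downward; lengths in m; the calibration is good to about 2 mm. A picture is of the moment at which its call begins. There is no depth.
- workorder.finish_job(): hands the job in, once; it reports no verdict.
The state is a dict: "time_s": time; "q": joint angles; "joint_velocities": joint speeds; "joint_efforts": joint torques, N m; "tool_pos": TCP position; "ee_rot": TCP orientation; "wrist_force": force on the tool from outside, world axes, zero at the start; "moment": the same for the moment, N m; "gripper_width": finger opening in m.
Only numpy, scipy, OpenCV 4.12 (cv2) and the standard library are available. Lean on these libraries where they do the work, as an engineer would, in place of code of your own. Each camera call takes 0.05 s, during which the arm holds its last target.

## Working session

There is one attempt and no reset: what is moved stays moved. The work goes in short steps, Python scripts to look and compute and a shell command to move; the robot and the scene stay as the last step left them, time stands still between calls to the robot, and variables do not carry over. Pictures are saved under pics/ and viewed, and the job is handed in when it is done.

```bash
ls; mkdir -p pics; python3 - <<'E'
from rig import arm, optics
import cv2,numpy as np
print(arm.read_state())
for n in("side","top"):
    c=optics.capture(n); cv2.imwrite(f"pics/{n}0.png",c["color"]); np.savez(f"pics/{n}0.npz",**{k:v for k,v in c.items() if k in("K","pose","color")})
    print(n,c.keys(),c["K"],c["pose"])
E
```

```text
pics
{'time_s': 0.0, 'q': array([-1.44430097e+00,  3.81178024e-01,  1.29828983e+00, -2.39758840e-05,
        1.46363226e+00, -2.15322226e-01]), 'joint_velocities': array([ 2.11604996e-03, -4.91965417e-04, -1.61017443e-03, -8.58979254e-04,
        4.74088724e-05,  1.75816982e-03]), 'joint_efforts': array([-5.83125075e-05, -4.48455727e+01, -2.31271702e+01, -2.63428892e-04,
        4.78125847e-03, -1.07199045e-05]), 'tool_pos': array([ 0.18429959, -0.51786693,  0.23071164]), 'ee_rot': array([[ 9.42146136e-01,  3.35202346e-01, -2.13826719e-04],
       [ 3.35202281e-01, -9.42145001e-01,  1.49241039e-03],
       [ 2.98803689e-04, -1.47774389e-03, -9.99998863e-01]]), 'wrist_force': array([ 0.47134692, -0.79885177,  0.08111913]), 'moment': array([ 0.03009358,  0.06913364, -0.04571753]), 'gripper_width': 0.08561160235179363}
side dict_keys(['color', 'K', 'pose']) [[416.15020765   0.         256.40930903]
 [  0.         416.15020765 191.2476889 ]
 [  0.           0.           1.        ]] [[-9.35784007e-01  1.80277198e-01 -3.02999051e-01  1.58046597e-01]
 [-3.52573322e-01 -4.79915600e-01  8.03351150e-01  8.83160342e-01]
 [-5.88076653e-04  8.58592540e-01  5.12658273e-01  7.41716757e-01]
 [ 0.00000000e+00  0.00000000e+00  0.00000000e+00  1.00000000e+00]]
top dict_keys(['color', 'K', 'pose']) [[464.1081803    0.         254.31644934]
 [  0.         464.1081803  198.23769987]
 [  0.           0.           1.        ]] [[-0.01133297  0.98839975 -0.15145132  0.26310801]
 [-0.99992446 -0.01192277 -0.00298676 -0.07549318]
 [-0.00475783  0.15140604  0.9884602   1.68806953]
 [ 0.          0.          0.          1.        ]]
```

View pics/side0.png

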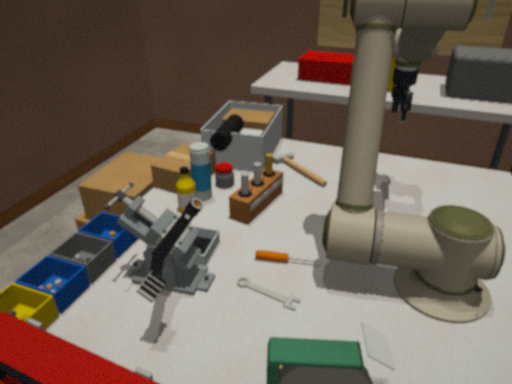

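View pics/top0.png

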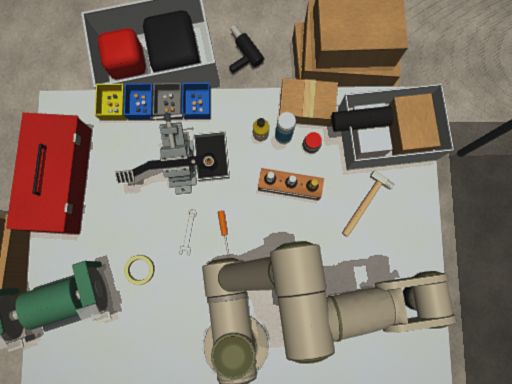

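The side view shows the rack near (257,195) with the brass handle at (269,163), and the vice near (175,240). In the top view the rack is at (290,184), the brass drift at (313,184), and the boss and tray near (208,160). I'll zoom in next.

```bash
python3 - <<'E'
import cv2,numpy as np
t=cv2.imread("pics/top0.png"); s=cv2.imread("pics/side0.png")
def z(im,x0,y0,x1,y1,f,n): cv2.imwrite(n,cv2.resize(im[y0:y1,x0:x1],None,fx=f,fy=f,interpolation=cv2.INTER_CUBIC))
z(t,155,110,245,200,6,"pics/t_vise.png")
z(t,245,155,335,210,8,"pics/t_rack.png")
z(s,110,170,230,310,4,"pics/s_vise.png")
z(s,220,140,300,225,7,"pics/s_rack.png")
E
```

```text
(no output)
```

View pics/t_vise.png

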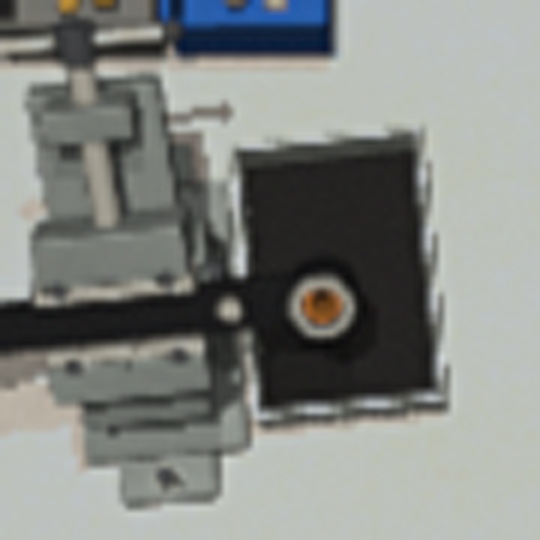

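View pics/t_rack.png

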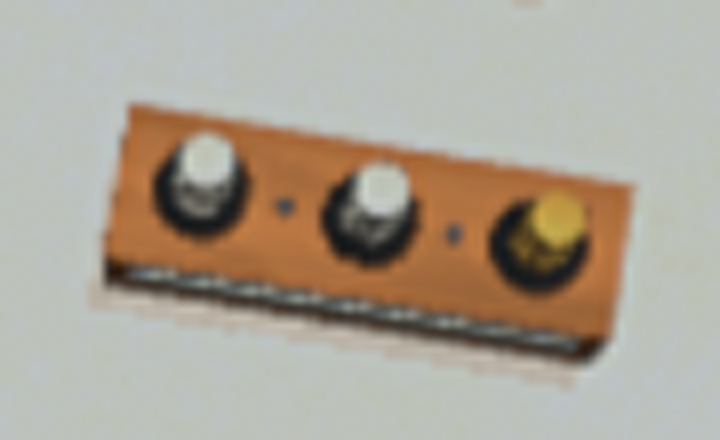

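View pics/s_vise.png

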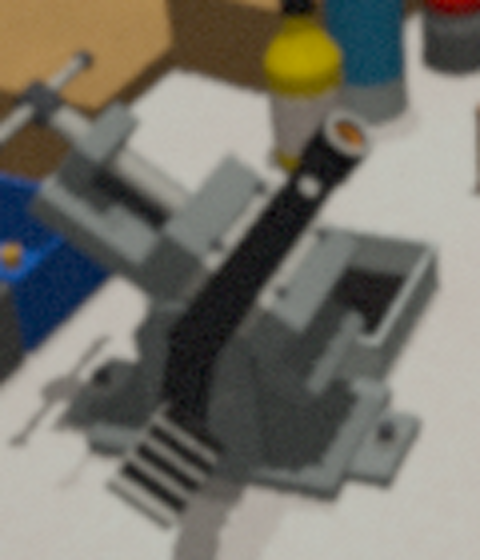

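View pics/s_rack.png

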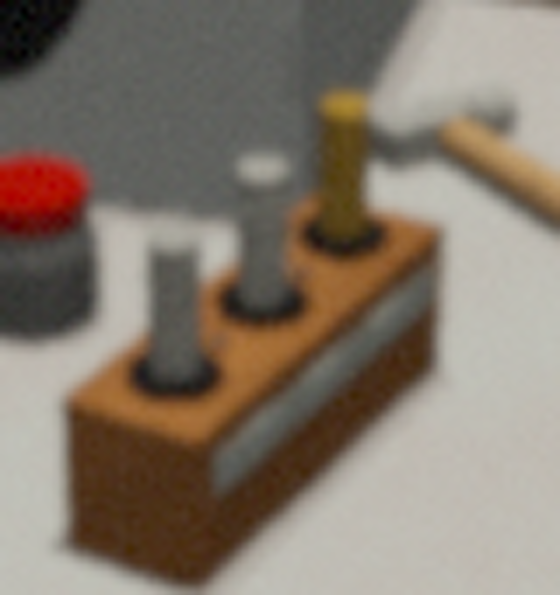

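```bash
cat > H.py <<'E'
import numpy as np,cv2
from scipy.spatial.transform import Rotation as Ro
def load(n): return np.load(f"pics/{n}.npz")
def ray(c,u,v):
    K=c["K"];P=c["pose"]; d=np.array([(u-K[0,2])/K[0,0],-(v-K[1,2])/K[1,1],-1.]); return P[:3,3],P[:3,:3]@d
def onz(c,u,v,z):
    o,d=ray(c,u,v); return o+d*(z-o[2])/d[2]
def proj(c,p):
    P=c["pose"];K=c["K"]; q=P[:3,:3].T@(np.asarray(p)-P[:3,3]); return np.array([K[0,0]*q[0]/-q[2]+K[0,2],K[1,1]*-q[1]/-q[2]+K[1,2]])
def tri(c1,a,c2,b):
    o1,d1=ray(c1,*a);o2,d2=ray(c2,*b); t=np.linalg.lstsq(np.c_[d1,-d2],o2-o1,rcond=None)[0]
    p,q=o1+d1*t[0],o2+d2*t[1]; return (p+q)/2,np.linalg.norm(p-q)
def snap(name):
    from rig import optics
    out={}
    for n in("side","top"):
        c=optics.capture(n); cv2.imwrite(f"pics/{n}_{name}.png",c["color"]); np.savez(f"pics/{n}_{name}.npz",**c); out[n]=c
    return out
def zoom(im,x0,y0,x1,y1,f,n): cv2.imwrite(n,cv2.resize(im[y0:y1,x0:x1],None,fx=f,fy=f,interpolation=cv2.INTER_CUBIC))
def move(p,R):
    "print dp(cm), dr to reach world pose"
    from rig import arm
    s=arm.read_state(); R0=s["ee_rot"]; 
    print("dp",np.round(R0.T@(np.asarray(p)-s["tool_pos"])*100,2),"dr",np.round(Ro.from_matrix(R0.T@R).as_rotvec(),4),"t",s["time_s"])
E
python3 - <<'E'
from H import *
t,s=load("top0"),load("side0")
def blobs(c,m,win,nm):
    x0,y0,x1,y1=win; mm=np.zeros_like(m);mm[y0:y1,x0:x1]=m[y0:y1,x0:x1]
    n,l,st,ce=cv2.connectedComponentsWithStats(mm); 
    for i in range(1,n):
        if st[i,4]>5: print(nm,st[i],np.round(ce[i],2))
    return
T,S=t["color"],s["color"]
hT=cv2.cvtColor(T,cv2.COLOR_BGR2HSV);hS=cv2.cvtColor(S,cv2.COLOR_BGR2HSV)
# side/ top crops printed values
blobs(T,cv2.inRange(hT,(18,120,110),(35,255,255)),(300,165,335,205),"brassT")
blobs(S,cv2.inRange(hS,(20,120,60),(35,255,255)),(255,145,285,185),"brassS")
blobs(T,cv2.inRange(hT,(5,100,80),(20,255,255)),(195,145,225,175),"bushT")
blobs(S,cv2.inRange(hS,(5,100,60),(20,255,255)),(190,190,206,215),"bushS")
for nm,im,w in(("T",T,(198,150,220,172)),("S",S,(186,192,206,214))):
    x0,y0,x1,y1=w; print(nm); print(im[y0:y1,x0:x1].max(2))
E
```

```text
brassT [311 179   7   7  39] [314.13 182.13]
brassS [266 153   6  21  89] [268.46 162.97]
bushT [205 159   7   5  25] [207.96 160.92]
bushS [194 201   6   5  21] [196.71 202.86]
T
[[ 32  37  36  37  36  36  36  37  38  37  38  37  35  37  37  35  38  36
   37  36  36  36]
 [ 34  35  37  37  37  35  37  39  37  36  35  36  38  36  36  36  36  36
   36  37  37  38]
 [ 35  37  37  37  37  38  37  37  36  32  30  30  30  35  36  37  37  35
   36  37  36  36]
 [ 33  36  38  38  37  36  34  31  26  22  21  21  21  25  31  35  37  37
   36  36  37  37]
 [ 37  35  38  36  37  36  28  20  18  21  19  19  20  19  20  27  37  36
   37  37  35  36]
 [ 33  33  30  32  28  27  18  20  31  37  48  49  42  24  18  21  34  35
   37  37  37  37]
 [ 26  27  26  26  25  24  28  63  96 104 111 112 105  69  25  16  28  37
   37  37  38  38]
 [ 32  30  30  29  27  29  68 124 155 155 150 153 153 127  62  22  21  37
   36  37  40  37]
 [ 28  29  30  29  26  53 115 160 152 113  79 100 136 152 114  60  21  33
   36  37  38  38]
 [ 29  29  30  26  32  80 142 143 158  88  54  76 124 149 151 105  32  22
   32  37
[... 2299 characters left out ...]
 147 161
  173 180]
 [ 66  37  25  16  24  31  54  84 108 124 130 140 148 148 135 133 148 165
  181 188]
 [ 45  25  26  26  20  20  18  49  71 100 120 131 141 143 137 137 150 173
  185 189]
 [ 34  26  28  30  26  21  27  20  42  57  82 102 111 117 124 137 160 180
  190 191]
 [ 29  28  29  32  26  26  17  22  17  23  37  50  68  78 110 144 174 187
  192 192]
 [ 35  26  27  31  26  30  29  21  22  16  19  29  46  79 127 163 184 190
  191 193]
 [ 27  28  29  30  22  25  32  26  22  15  19  35  73 117 155 178 189 191
  193 193]
 [ 34  32  22  30  19  24  22  26  26  28  34  63 113 153 177 188 189 192
  192 192]
 [ 53  51  44  33  19  29  31  21  21  26  58 102 148 178 187 191 193 191
  192 190]]
```

```bash
python3 - <<'E'
from H import *
t,s=load("top0"),load("side0")
T,S=t["color"],s["color"]
hT=cv2.cvtColor(T,cv2.COLOR_BGR2HSV);hS=cv2.cvtColor(S,cv2.COLOR_BGR2HSV)
def sub(im,w,f=8):
    x0,y0,x1,y1=w; return cv2.resize(im[y0:y1,x0:x1],None,fx=f,fy=f,interpolation=cv2.INTER_CUBIC)
def back(p,w,f=8): return (np.asarray(p)+.5)/f-.5+np.array(w[:2])
# mouth top
w=(198,150,220,172); g=sub(T.max(2),w)
cs,_=cv2.findContours((g>70).astype(np.uint8),cv2.RETR_EXTERNAL,cv2.CHAIN_APPROX_NONE); c=max(cs,key=cv2.contourArea)
e=cv2.fitEllipse(c); mt=back(e[0],w); print("mouthT",mt,np.array(e[1])/8,e[2], onz(t,*mt,.161))
# mouth side by bushing+ring: manual ring edges
w=(186,192,206,214); g=sub(S.max(2),w)
# rack
m=cv2.inRange(hT,(5,90,60),(22,255,255)); w=(245,155,340,215); mm=sub(m,w)
cs,_=cv2.findContours((mm>127).astype(np.uint8),cv2.RETR_EXTERNAL,cv2.CHAIN_APPROX_NONE); c=max(cs,key=cv2.contourArea)
r=cv2.minAreaRect(c); b=back(cv2.boxPoints(r),w); print("rackrect",np.round(b,1)); 
for p in b: print(np.round(onz(t,*p,.08),4))
# dark guards
d=sub(T.max(2),w); k=((d<70)).astype(np.uint8)
n,l,st,ce=cv2.connectedComponentsWithStats(k)
for i in range(1,n):
    if st[i,4]>800: print("dark",st[i],back(ce[i],w))
# handle tops
bright=cv2.inRange(sub(hT,w),(0,0,150),(180,60,255))
E
```

```text
mouthT [208.14926147 160.65675259] [10.51506615 11.0678215 ] 100.22607421875 [0.62716233 0.08334282 0.161     ]
rackrect [[256.9 188. ]
 [260.3 167.1]
 [324.3 177.5]
 [320.9 198.3]]
[ 0.5459 -0.0802  0.08  ]
[ 0.6207 -0.0931  0.08  ]
[ 0.5805 -0.3183  0.08  ]
[ 0.5063 -0.304   0.08  ]
dark [ 155  159   92   77 2807] [269.27683025 180.17859369]
dark [ 323  181   92   84 3013] [289.98960753 183.62219963]
dark [ 491  205   95   87 3213] [310.67940787 186.71776766]
dark [ 107  263  490   94 3007] [288.81245843 194.0440015 ]
```

```bash
python3 - <<'E'
from H import *
t,s=load("top0"),load("side0")
for p in((312.3,186.1),(270.1,179.7),(291.1,182.9)): print("guard",onz(t,*p,.084))
c=np.mean([onz(t,*p,.08) for p in((256.9,188),(260.3,167.1),(324.3,177.5),(320.9,198.3))],0); y=np.array([.0402,.2252,0]);y/=np.linalg.norm(y)
for k in(-1,0,1): print("hole",c+k*.075*y)
print("btop",onz(t,314.7,182.1,.152))
T=t["color"]
# brass top: saturation/brightness
h=cv2.cvtColor(T,cv2.COLOR_BGR2HSV)
print(T.max(2)[175:195,305:322])
# side: handle top centre, zoomed (345,105)/7
print(tri(t,(314.7,182.1),s,(220+345/7-.4,140+105/7-.4)))
m=(208.15,160.66)
print(tri(t,m,s,(197.0,203.0)), proj(s,onz(t,*m,.161)))
# tray rim edges
zb=lambda x,y:(155+x/6-.4,110+y/6-.4)
for a,b in(((418,140),(435,385)),((242,155),(264,405)),((240,155),(418,138)),((262,410),(440,390))):
    A,B=onz(t,*zb(*a),.038),onz(t,*zb(*b),.038); d=A-B; print(A,B,np.linalg.norm(d),np.degrees(np.arctan2(d[1],d[0])))
# pedal
for a,b in(((0,302),(225,285)),((0,345),(225,318))):
    A,B=onz(t,*zb(*a),.15),onz(t,*zb(*b),.15); d=A-B; print("pedal",np.degrees(np.arctan2(d[1],d[0]))-90)
E
```

```text
guard [ 0.54950826 -0.27455943  0.084     ]
guard [ 0.57417628 -0.12690969  0.084     ]
guard [ 0.56183076 -0.20047798  0.084     ]
hole [ 0.55021296 -0.27267046  0.08      ]
hole [ 0.56339272 -0.19883758  0.08      ]
hole [ 0.57657248 -0.1250047   0.08      ]
btop [ 0.55093314 -0.2746025   0.152     ]
[[170 172 179 179 180 184 185 186 188 191 192 196 197 196 196 195 195]
 [167 167 167 167 167 168 172 173 176 179 180 183 185 186 187 191 192]
 [170 169 169 169 169 169 169 168 167 168 167 168 171 173 176 179 180]
 [172 173 174 173 173 173 172 171 170 172 171 168 168 168 168 168 168]
 [176 178 177 175 161 159 154 170 180 184 181 174 171 169 169 169 169]
 [180 181 177 149  96  85  95 168 191 191 190 186 177 163 172 172 172]
 [178 177 149  70  30  50 121 193 193 190 190 191 180 148 172 174 173]
 [180 159  75  30  26  73 137 197 194 191 191 191 185 160 176 177 175]
 [177 120  42  30  46  81 113 184 195 193 193 191 175 162 178 179 177]
 [170  68  33  40  71  87  88 138 180 192 186 170 118 121 180 180 178]
 [172  58  32  52  93  96  87  75 118 162 146 113  51  98 184 184 181]
 [174  64  31  
[... 599 characters left out ...]
155 154 155 155 152 160]]
(array([ 0.55127239, -0.2747627 ,  0.15061858]), np.float64(0.00016334094553251648))
(array([0.62616665, 0.08296359, 0.16080749]), np.float64(0.0021371573253905316)) [196.18360453 202.85274483]
[0.76019022 0.03723367 0.038     ] [0.60691181 0.027188   0.038     ] 0.15360724088879962 3.7497304676847274
[0.75206577 0.1450841  0.038     ] [0.59586303 0.13053185 0.038     ] 0.15687913314850227 5.322460552552873
[0.75208138 0.14630989 0.038     ] [0.7614578  0.03723174 0.038     ] 0.10948041146892619 94.91310219836875
[0.59280134 0.13171914 0.038     ] [0.60379251 0.02417311 0.038     ] 0.10810622282550539 95.83535097094486
pedal 3.719154096486662
pedal 6.304245106537948
```

```bash
cat >> H.py <<'E'
def Rdown(az):
    a=np.radians(az); z=np.array([0,0,-1.]); y=np.array([np.cos(a),np.sin(a),0]); return np.c_[np.cross(y,z),y,z]
def Rbore(yaw=5.,tilt=35.):
    a,b=np.radians([yaw,tilt]); z=np.array([np.sin(b)*np.cos(a),np.sin(b)*np.sin(a),-np.cos(b)]); y=np.array([np.cos(b)*np.cos(a),np.cos(b)*np.sin(a),np.sin(b)]); return np.c_[np.cross(y,z),y,z]
D=np.array([.5503,-.2743])
E
python3 -c "
from H import *
move([*D,.22],Rdown(-10.1))"
```

```text
dp [ 42.65 -10.68   1.1 ] dr [-1.1000e-03 -9.0000e-04 -1.0527e+00] t 0.1
```

```bash
python3 -m handwheel '[{"dr":[0,0,-0.35],"dp":[14,-3.5,0],"claw":8.5},{"dr":[0,0,-0.7],"dp":[28,-7,0.5],"claw":8.5},{"dr":[-0.001,-0.001,-1.053],"dp":[42.65,-10.68,1.1],"claw":8.5},{"dr":[-0.001,-0.001,-1.053],"dp":[42.65,-10.68,1.1],"claw":7},{"dr":[-0.001,-0.001,-1.053],"dp":[42.65,-10.68,1.1],"claw":6.5},{"dr":[-0.001,-0.001,-1.053],"dp":[42.65,-10.68,1.1],"claw":6.5},{"dr":[-0.001,-0.001,-1.053],"dp":[42.65,-10.68,1.1],"claw":6.5},{"dr":[-0.001,-0.001,-1.053],"dp":[42.65,-10.68,1.1],"claw":6.5},{"dr":[-0.001,-0.001,-1.053],"dp":[42.65,-10.68,1.1],"claw":6.5},{"dr":[-0.001,-0.001,-1.053],"dp":[42.65,-10.68,1.1],"claw":6.5},{"dr":[-0.001,-0.001,-1.053],"dp":[42.65,-10.68,1.1],"claw":6.5},{"dr":[-0.001,-0.001,-1.053],"dp":[42.65,-10.68,1.1],"claw":6.5},{"dr":[-0.001,-0.001,-1.053],"dp":[42.65,-10.68,1.1],"claw":6.5},{"dr":[-0.001,-0.001,-1.053],"dp":[42.65,-10.68,1.1],"claw":6.5},{"dr":[-0.001,-0.001,-1.053],"dp":[42.65,-10.68,1.1],"claw":6.5}]' 100
python3 -c "
from H import *
c=snap('1'); zoom(c['side']['color'],220,60,320,225,3,'pics/s1z.png')
move([*D,.100],Rdown(-10.1))"
```

```text
time_s: 1.35
tool_pos: [0.5495, -0.2751, 0.22]
ee_rot: [[0.176, 0.984, -0.0], [0.984, -0.176, -0.0], [-0.0, -0.0, -1.0]]
wrist_force: [0.9, 0.3, 0.9]
gripper_width: 0.065
dp [ 0.1   0.06 12.02] dr [-0.      0.0002 -0.0013] t 1.45
```

View pics/side_1.png

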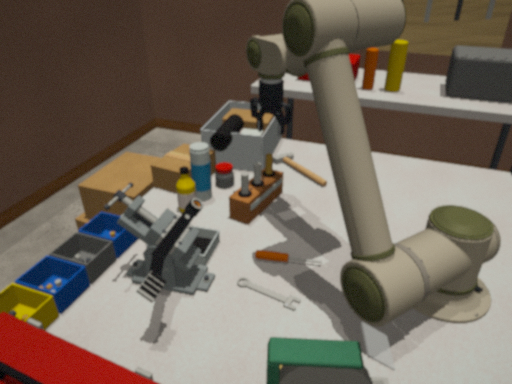

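View pics/top_1.png

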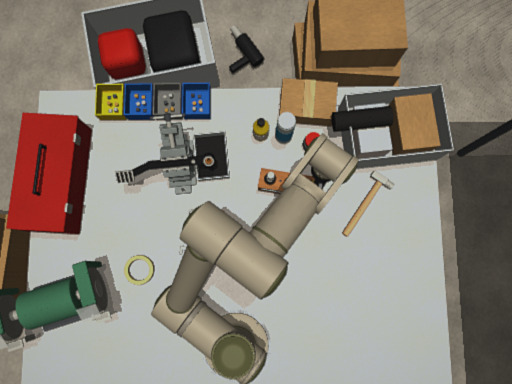

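The side view shows the gripper above the brass handle, fingers near (270,125). The top view hides the drift under the wrist at (325,165). Next I descend and grip.

```bash
python3 -m handwheel '[{"dr":[0,0,0],"dp":[0.1,0.06,4],"claw":6.5},{"dr":[0,0,0],"dp":[0.1,0.06,7],"claw":6.5},{"dr":[0,0,0],"dp":[0.1,0.06,10],"claw":6.5},{"dr":[0,0,0],"dp":[0.1,0.06,12],"claw":6.5},{"dr":[0,0,0],"dp":[0.1,0.06,12],"claw":6.5},{"dr":[0,0,0],"dp":[0.1,0.06,12],"claw":4},{"dr":[0,0,0],"dp":[0.1,0.06,12],"claw":3},{"dr":[0,0,0],"dp":[0.1,0.06,12],"claw":2},{"dr":[0,0,0],"dp":[0.1,0.06,12],"claw":1.5},{"dr":[0,0,0],"dp":[0.1,0.06,12],"claw":1.5},{"dr":[0,0,0],"dp":[0.1,0.06,12],"claw":1.5},{"dr":[0,0,0],"dp":[0.1,0.06,12],"claw":1.5}]' 80
python3 -c "
from H import *
c=snap('2'); zoom(c['side']['color'],220,100,300,225,4,'pics/s2z.png')"
```

```text
time_s: 2.45
tool_pos: [0.5511, -0.275, 0.1023]
ee_rot: [[0.177, 0.984, 0.003], [0.984, -0.177, -0.003], [-0.002, 0.003, -1.0]]
wrist_force: [-0.0, -0.5, 7.6]
gripper_width: 0.0224
```

View pics/s2z.png

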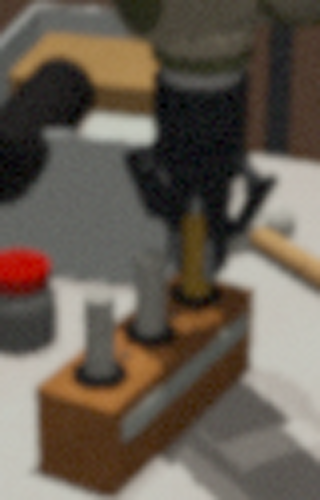

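```bash
python3 -m handwheel '[{"dr":[0,0,0],"dp":[0,0,-1],"claw":1.5},{"dr":[0,0,0],"dp":[0,0,-3],"claw":1.5},{"dr":[0,0,0],"dp":[0,0,-6],"claw":1.5},{"dr":[0,0,0],"dp":[0,0,-9],"claw":1.5},{"dr":[0,0,0],"dp":[0,0,-12],"claw":1.5},{"dr":[0,0,0],"dp":[0,0,-14],"claw":1.5},{"dr":[0,0,0],"dp":[0,0,-14],"claw":1.5},{"dr":[0,0,0],"dp":[0,0,-14],"claw":1.5}]' 80
python3 -c "
from H import *
c=snap('3'); zoom(c['side']['color'],220,60,300,200,4,'pics/s3z.png')
p=np.array([.6267,.0831,.161]); R=Rbore(5)
L=.0923
move(p-R[:,2]*(L+.06),R)"
```

```text
time_s: 3.22
tool_pos: [0.5505, -0.2745, 0.2427]
ee_rot: [[0.177, 0.984, 0.004], [0.984, -0.177, -0.003], [-0.003, 0.004, -1.0]]
wrist_force: [-1.3, 1.5, -3.8]
gripper_width: 0.0221
dp [34.23 -7.19 -4.56] dr [-0.6071  0.0814 -0.2564] t 3.3167
```

View pics/s3z.png

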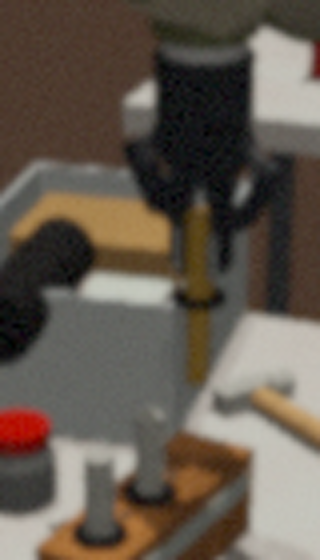

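The drift hangs clear of the rack: guard at (269,134), nose end near (269,155).

```bash
python3 -m handwheel '[{"dr":[0,0,0],"dp":[0,0,-4.5],"claw":1.5},{"dr":[0,0,0],"dp":[2,0,-6],"claw":1.5},{"dr":[-0.1,0.01,-0.04],"dp":[6,-1.3,-6.5],"claw":1.5},{"dr":[-0.2,0.03,-0.08],"dp":[10,-2.1,-6.5],"claw":1.5},{"dr":[-0.3,0.04,-0.12],"dp":[14,-2.9,-6.5],"claw":1.5},{"dr":[-0.4,0.05,-0.17],"dp":[18,-3.8,-6],"claw":1.5},{"dr":[-0.5,0.065,-0.21],"dp":[22,-4.6,-6],"claw":1.5},{"dr":[-0.6,0.08,-0.25],"dp":[26,-5.5,-5.5],"claw":1.5},{"dr":[-0.607,0.081,-0.256],"dp":[30,-6.3,-5],"claw":1.5},{"dr":[-0.607,0.081,-0.256],"dp":[33,-7,-4.6],"claw":1.5},{"dr":[-0.607,0.081,-0.256],"dp":[34.23,-7.19,-4.56],"claw":1.5},{"dr":[-0.607,0.081,-0.256],"dp":[34.23,-7.19,-4.56],"claw":1.5},{"dr":[-0.607,0.081,-0.256],"dp":[34.23,-7.19,-4.56],"claw":1.5},{"dr":[-0.607,0.081,-0.256],"dp":[34.23,-7.19,-4.56],"claw":1.5}]' 80
python3 -c "
from H import *
c=snap('4'); zoom(c['side']['color'],140,120,260,260,4,'pics/s4z.png');zoom(c['top']['color'],180,130,240,190,8,'pics/t4z.png')
s3=load('side_3'); print('tip3 pred',proj(s3,[.5505,-.2745,.1504]))
p=np.array([.6267,.0831,.161]); R=Rbore(5)
from rig import arm
s=arm.read_state(); print(s['tool_pos'],s['wrist_force'],s['q'])
T=s['tool_pos'];z=s['ee_rot'][:,2]
for n in('side','top'): print(n,[proj(c[n],T+z*k).round(1) for k in(.0923,.0223,-.0497)],proj(c[n],p).round(1))
move(p-R[:,2]*(.0923+.06),R)"
```

```text
time_s: 4.48
tool_pos: [0.5395, 0.0748, 0.2847]
ee_rot: [[-0.086, 0.817, 0.57], [0.996, 0.071, 0.049], [-0.0, 0.572, -0.82]]
wrist_force: [0.5, 0.6, -3.6]
gripper_width: 0.0223
tip3 pred [269.10752781 154.73485823]
[0.53978845 0.0743879  0.28521368] [ 0.09529376  0.39567944 -3.73468741] [-0.14366766  0.10308152  1.65961986  0.18364126  0.79008238 -0.31881122]
side [array([207.8, 188.3]), array([221.8, 170.2]), array([237.4, 150.1])] [196.4 202.8]
top [array([207.9, 167.6]), array([207.1, 176.1]), array([206.1, 185.7])] [208.2 160.8]
dp [ 0.11  0.03 -0.05] dr [-0.0013  0.0014 -0.0016] t 4.5833
```

View pics/s4z.png

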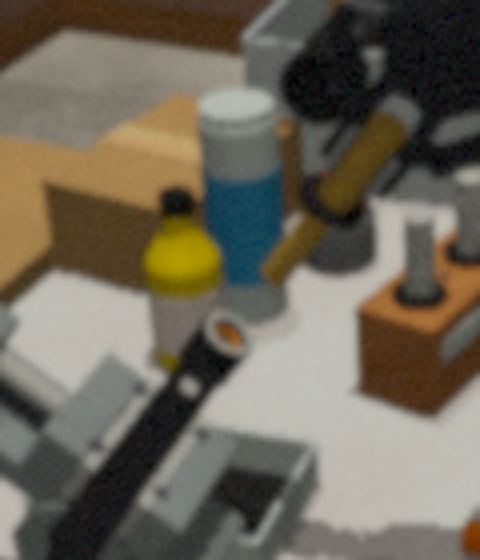

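View pics/t4z.png

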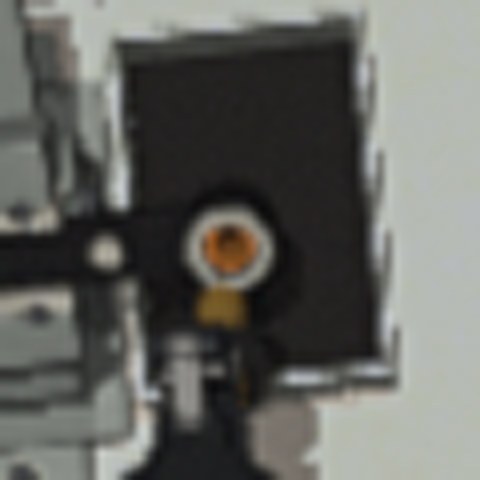

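```bash
python3 - <<'E'
from H import *
t,s=load("top_4"),load("side_4")
def sub(im,w,f=8):
    x0,y0,x1,y1=w; return cv2.resize(im[y0:y1,x0:x1],None,fx=f,fy=f,interpolation=cv2.INTER_CUBIC)
def back(p,w,f=8): return (np.asarray(p)+.5)/f-.5+np.array(w[:2])
w=(195,145,225,180); T=t["color"]; h=sub(cv2.cvtColor(T,cv2.COLOR_BGR2HSV),w)
c3=sub(T,w).astype(int); m=((c3[:,:,2]-c3[:,:,0])>45)
for v in np.arange(164,172,.7):
    r=int((v-w[1]+.5)*8); xs=np.where(m[r,40:150])[0]+40
    if len(xs): print(round(v,1),back((xs.min(),r),w)[0].round(2),back((xs.max(),r),w)[0].round(2),"mid",((xs.min()+xs.max())/16+w[0]-.44).round(2))
g=sub(T.max(2),w); k=((g>70)&(c3[:,:,2]-c3[:,:,0]<45)).astype(np.uint8); k[:, :40]=0; k[int((165.3-145)*8):]=0
cs,_=cv2.findContours(k,cv2.RETR_EXTERNAL,cv2.CHAIN_APPROX_NONE); c=max(cs,key=cv2.contourArea); e=cv2.fitEllipse(c); print("ring",back(e[0],w),np.array(e[1])/8)
# side nose
w=(186,170,230,215); c3=sub(s["color"],w).astype(int); m=((c3[:,:,2]-c3[:,:,0])>30).astype(np.uint8)
n,l,st,ce=cv2.connectedComponentsWithStats(m)
for i in range(1,n):
    if st[i,4]>300: print(st[i],back(ce[i],w))
i=[j for j in range(1,n) if st[j,4]>300 and back(ce[j],w)[1]<195 and back(ce[j],w)[0]>205 ]
for j in i:
    ys,xs=np.where(l==j); P=np.c_[xs,ys].astype(np.float32); vx,vy,x0,y0=cv2.fitLine(P,cv2.DIST_L2,0,.01,.01).ravel(); o=back((x0,y0),w); print("axis",o,np.degrees(np.arctan2(vy,vx)), "tip end",back(P[ys.argmax()],w), (P@[vx,vy]).min(),(P@[vx,vy]).max())
k=((sub(s["color"],w).max(2)>85)).astype(np.uint8)
a=proj(s,[.5398,.0744,.2852]);R=Rbore(5);b=proj(s,np.array([.5398,.0744,.2852])+R[:,2]*.0923); print("pred axis",np.degrees(np.arctan2(*(b-a)[::-1])))
E
```

```text
165.4 206.31 207.81 mid 207.06
166.1 205.19 209.06 mid 207.12
166.8 204.81 209.44 mid 207.12
167.5 204.44 209.56 mid 207.0
168.2 204.31 209.56 mid 206.94
168.9 204.44 209.56 mid 207.0
169.6 204.94 209.19 mid 207.06
ring [208.16415882 160.33491707] [ 9.65729332 11.21405506]
[    0     0    76   207 10988] [189.49194576 184.35964234]
[207   0  23  23 435] [212.67974138 170.82859195]
[ 277    0   69   26 1301] [224.53060146 170.76743851]
[ 158   19  126  151 8776] [213.14777518 181.35181176]
[  60  245   60   57 2144] [196.86823694 203.40531716]
axis [212.67974091 170.82859194] 53.349022 tip end [212.0625 172.3125] 123.56635 151.94246
axis [224.5306015  170.76743853] 0.33688366 tip end [224.5625 172.6875] 276.9952 345.05286
axis [213.14777565 181.35181141] -52.17223 tip end [208.0625 190.6875] -24.227396 138.91907
pred axis 127.79790430583864
```

```bash
python3 - <<'E'
from H import *
t=load("top_4")
print("nose",onz(t,207.05,167.6,.2095),"pred tip",np.array([.5398,.0744,.2852])+Rbore(5)[:,2]*.0923)
print("mouth",onz(t,208.15,160.5,.161))
E
```

```text
nose [0.59247247 0.08179404 0.2095    ] pred tip [0.59253965 0.07901412 0.20959227]
mouth [0.62770387 0.08334235 0.161     ]
```

```bash
python3 -m handwheel '[{"dr":[0,0,0],"dp":[-0.15,0.03,1],"claw":1.5},{"dr":[0,0,0],"dp":[-0.15,0.03,2.5],"claw":1.5},{"dr":[0,0,0],"dp":[-0.15,0.03,4],"claw":1.5},{"dr":[0,0,0],"dp":[-0.15,0.03,4.8],"claw":1.5},{"dr":[0,0,0],"dp":[-0.15,0.03,4.8],"claw":1.5},{"dr":[0,0,0],"dp":[-0.15,0.03,4.8],"claw":1.5}]' 80
python3 -c "
from H import *
c=snap('5'); zoom(c['side']['color'],170,160,240,230,8,'pics/s5z.png');zoom(c['top']['color'],180,140,230,180,12,'pics/t5z.png')
from rig import arm
s=arm.read_state(); print(s['tool_pos'],s['wrist_force'])
T=s['tool_pos'];z=s['ee_rot'][:,2];p=[.6274,.0833,.161]
for n in('side','top'): print(n,[proj(c[n],T+z*k).round(1) for k in(.0923,.0223,-.0497)],proj(c[n],p).round(1))
"
```

```text
time_s: 5.08
tool_pos: [0.5676, 0.0748, 0.2456]
ee_rot: [[-0.085, 0.818, 0.57], [0.996, 0.069, 0.048], [0.0, 0.572, -0.82]]
wrist_force: [0.1, 0.0, -2.8]
gripper_width: 0.0222
[0.5675781  0.07503554 0.24663563] [-1.24576645  0.85754735 -3.09193672]
side [array([198.9, 199.3]), array([212.2, 182.2]), array([227. , 163.1])] [196.1 202.8]
top [array([209., 162.]), array([208.2, 170. ]), array([207.3, 179. ])] [208.2 160.6]
```

View pics/s5z.png

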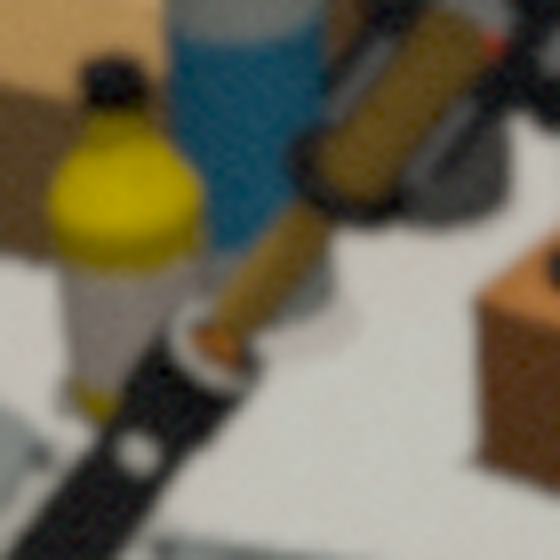

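View pics/t5z.png

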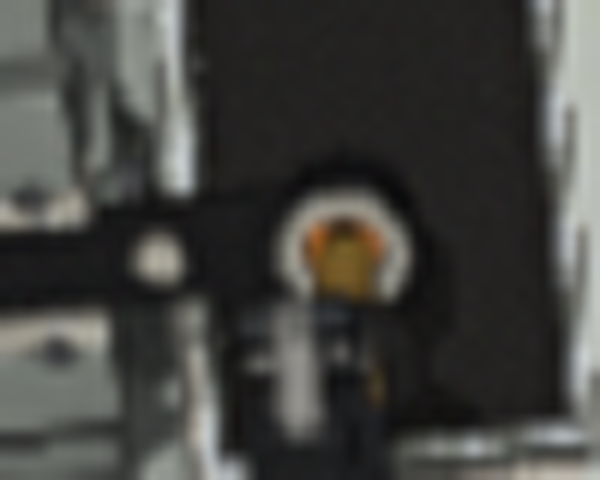

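```bash
python3 - <<'E'
from H import *
s=load("side_5");s4=load("side_4"); f=8
def sub(im,w): 
    x0,y0,x1,y1=w; return cv2.resize(im[y0:y1,x0:x1],None,fx=f,fy=f,interpolation=cv2.INTER_CUBIC)
def back(p,w): return (np.asarray(p)+.5)/f-.5+np.array(w[:2])
# ring in s0,s4 : bright greyish vs dark/orange; print fill
w=(186,190,208,215)
for nm in("side0","side_4"):
    im=sub(load(nm)["color"],w).astype(int); g=im.max(2)
    # orange bore interior
    o=((im[:,:,2]-im[:,:,0])>28).astype(np.uint8); n,l,st,ce=cv2.connectedComponentsWithStats(o)
    j=max(range(1,n),key=lambda i:st[i,4] if back(ce[i],w)[1]>199 and back(ce[i],w)[0]<201 else 0); print(nm,"bush",back(ce[j],w),st[j])
    cs,_=cv2.findContours((l==j).astype(np.uint8),cv2.RETR_EXTERNAL,cv2.CHAIN_APPROX_NONE); e=cv2.fitEllipse(max(cs,key=len)); print(back(e[0],w),np.array(e[1])/8,e[2])
for z in(0,.0045): 
    p=np.array([.6277,.0833,.161])+Rbore()[:,2]*z; 
    P=np.array([proj(s4,p+Rbore()[:,:2]@[.012*np.cos(a),.012*np.sin(a)]) for a in np.linspace(0,6.28,40)],np.float32); e=cv2.fitEllipse(P); print("pred rim24",proj(s4,p),e)
P=np.array([proj(s4,np.array([.6277,.0833,.161])+Rbore()[:,:2]@[.019*np.cos(a),.019*np.sin(a)]) for a in np.linspace(0,6.28,40)]); print("pred outer bbox",P.min(0),P.max(0))
w=(196,182,216,202); im=sub(s["color"],w).astype(int)
zoom(load("side_4")["color"],184,190,210,216,20,"pics/s4r.png")
E
```

```text
side0 bush [196.85492156 203.42319377] [  58   85   62   57 2263]
[196.84918499 203.43112469] [5.05835819 8.89391422] 131.04241943359375
side_4 bush [196.84595539 203.42829006] [  59   85   61   58 2253]
[196.85774899 203.45044804] [4.99284124 8.96291828] 132.19435119628906
pred rim24 [196.0026586  202.80514268] ((195.98190307617188, 202.8237762451172), (5.971480846405029, 9.271013259887695), 126.70376586914062)
pred rim24 [195.18876961 203.85609246] ((195.1680450439453, 203.87474060058594), (5.982078552246094, 9.249818801879883), 126.66708374023438)
pred outer bbox [189.42379311 197.05462525] [202.46103521 208.64459718]
```

View pics/s4r.png

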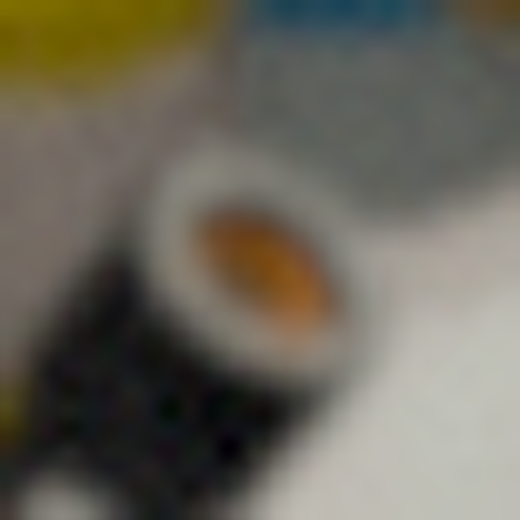

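```bash
python3 - <<'E'
from H import *
s=load("side_5"); im=s["color"].astype(np.float32)
from scipy.ndimage import map_coordinates as mc
d=np.array([-.613,.790]); n=np.array([.790,.613])
def prof(name,o):
    im=load(name)["color"].astype(float); k=np.arange(-8,8.1,.5)
    return k,np.array([[mc(im[:,:,c],[[ (o+n*q)[1]],[(o+n*q)[0]]],order=1)[0] for c in range(3)] for q in k])
# nose mid points in s5, base line: perp coordinate 279.56
base=np.array([213.15,181.35])
for nm,ts in(("side_5",(6,10,14)),("side_4",(0,4,8))):
  for t_ in ts:
    k,P=prof(nm,base+d*t_); print(nm,t_); print([f"{q:.1f}:{int(p[2]-p[0])}" for q,p in zip(k,P)])
k,P=prof("side_4",np.array([196.6,203.2])); print([f"{q:.1f}:{int(p.max())}/{int(p[2]-p[0])}" for q,p in zip(k,P)], (np.array([196.6,203.2])-base)@n)
E
```

```text
side_5 6
['-8.0:-68', '-7.5:-64', '-7.0:-61', '-6.5:-59', '-6.0:-57', '-5.5:-54', '-5.0:-46', '-4.5:-33', '-4.0:-20', '-3.5:-6', '-3.0:8', '-2.5:16', '-2.0:23', '-1.5:26', '-1.0:25', '-0.5:23', '0.0:24', '0.5:26', '1.0:28', '1.5:28', '2.0:24', '2.5:21', '3.0:19', '3.5:17', '4.0:15', '4.5:15', '5.0:14', '5.5:13', '6.0:13', '6.5:13', '7.0:13', '7.5:13', '8.0:14']
side_5 10
['-8.0:-71', '-7.5:-69', '-7.0:-69', '-6.5:-69', '-6.0:-65', '-5.5:-58', '-5.0:-44', '-4.5:-25', '-4.0:-5', '-3.5:16', '-3.0:35', '-2.5:50', '-2.0:59', '-1.5:65', '-1.0:66', '-0.5:69', '0.0:71', '0.5:67', '1.0:63', '1.5:59', '2.0:54', '2.5:48', '3.0:39', '3.5:27', '4.0:19', '4.5:14', '5.0:12', '5.5:12', '6.0:12', '6.5:13', '7.0:13', '7.5:14', '8.0:14']
side_5 14
['-8.0:-67', '-7.5:-68', '-7.0:-68', '-6.5:-66', '-6.0:-61', '-5.5:-51', '-5.0:-36', '-4.5:-18', '-4.0:6', '-3.5:30', '-3.0:50', '-2.5:65', '-2.0:74', '-1.5:74', '-1.0:74', '-0.5:73', '0.0:71', '0.5:68', '1.0:65', '1.5:62', '2.0:58', '2.5:50', '3.0:37', '3.5:25', '4.0:16', '4.5:9', '5.0:5', '5.5:2', '6.0:2', '6.5:4', '7.0:5', '7.5:7', '8.0:10']
side_4 0
['-8.
[... 867 characters left out ...]
 '-1.5:73', '-1.0:73', '-0.5:74', '0.0:73', '0.5:71', '1.0:65', '1.5:59', '2.0:53', '2.5:43', '3.0:32', '3.5:23', '4.0:19', '4.5:16', '5.0:14', '5.5:14', '6.0:14', '6.5:14', '7.0:14', '7.5:14', '8.0:13']
['-8.0:108/14', '-7.5:107/13', '-7.0:109/13', '-6.5:117/11', '-6.0:125/10', '-5.5:127/12', '-5.0:125/15', '-4.5:122/21', '-4.0:116/32', '-3.5:110/46', '-3.0:109/56', '-2.5:110/64', '-2.0:109/74', '-1.5:109/77', '-1.0:110/80', '-0.5:112/83', '0.0:116/88', '0.5:119/92', '1.0:125/92', '1.5:132/95', '2.0:138/92', '2.5:140/85', '3.0:143/80', '3.5:137/60', '4.0:133/42', '4.5:134/28', '5.0:136/20', '5.5:136/15', '6.0:142/12', '6.5:148/9', '7.0:156/9', '7.5:166/10', '8.0:178/10'] 0.31954999999998696
```

```bash
python3 -m handwheel '[{"dr":[0,0,0],"dp":[0,-0.15,0.2],"claw":1.5},{"dr":[0,0,0],"dp":[0,-0.15,0.7],"claw":1.5},{"dr":[0,0,0],"dp":[0,-0.15,1.1],"claw":1.5},{"dr":[0,0,0],"dp":[0,-0.15,1.4],"claw":1.5},{"dr":[0,0,0],"dp":[0,-0.15,1.5],"claw":1.5},{"dr":[0,0,0],"dp":[0,-0.15,1.5],"claw":1.5}]' 80
python3 -c "
from H import *
c=snap('6'); zoom(c['side']['color'],170,160,240,230,8,'pics/s6z.png');zoom(c['top']['color'],180,140,230,180,12,'pics/t6z.png')
from rig import arm
s=arm.read_state(); print(s['tool_pos'],s['wrist_force']@s['ee_rot'])
"
```

```text
time_s: 5.68
tool_pos: [0.575, 0.0757, 0.233]
ee_rot: [[-0.085, 0.817, 0.571], [0.996, 0.07, 0.048], [-0.0, 0.573, -0.82]]
wrist_force: [-0.2, -0.1, -4.0]
gripper_width: 0.0226
[0.57497159 0.07568765 0.23344309] [-0.13702261 -2.50214981  2.36280612]
```

View pics/s6z.png

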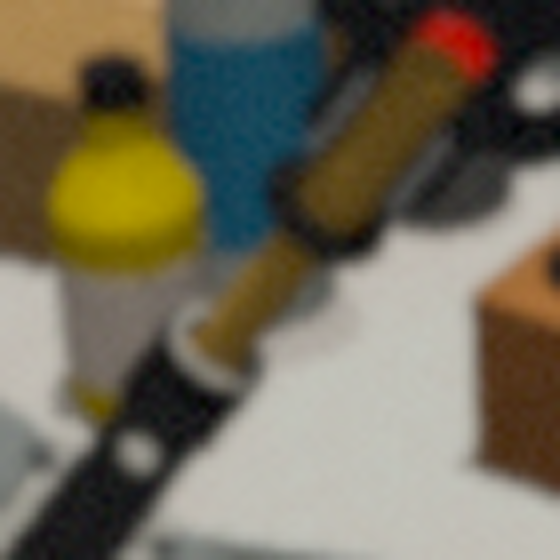

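View pics/t6z.png

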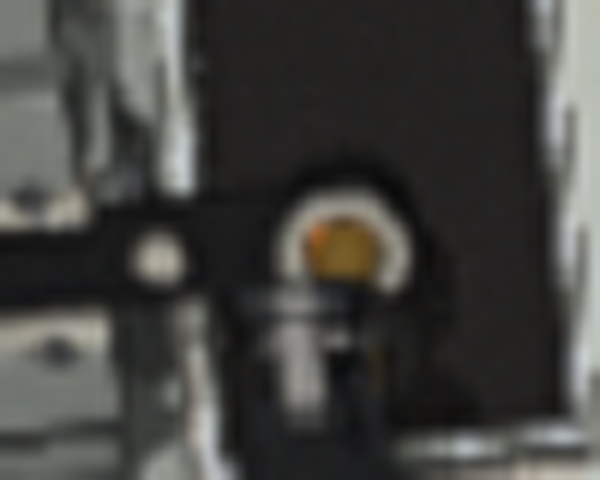

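```bash
python3 -m handwheel '[{"dr":[0,0,0],"dp":[0,0,0.1],"claw":1.5},{"dr":[0,0,0],"dp":[0,0,0.2],"claw":1.5},{"dr":[0,0,0],"dp":[0,0,0.3],"claw":1.5},{"dr":[0,0,0],"dp":[0,0,0.4],"claw":1.5},{"dr":[0,0,0],"dp":[0,0,0.5],"claw":1.5},{"dr":[0,0,0],"dp":[0,0,0.6],"claw":1.5}]' 80
python3 -c "
from H import *
from rig import arm
s=arm.read_state(); print(s['tool_pos'],s['wrist_force']@s['ee_rot'],s['moment'])
"
```

```text
time_s: 6.28
tool_pos: [0.578, 0.076, 0.2293]
ee_rot: [[-0.085, 0.816, 0.572], [0.996, 0.07, 0.048], [-0.001, 0.574, -0.819]]
wrist_force: [-9.3, -1.3, 5.0]
gripper_width: 0.0222
[0.57799425 0.07602116 0.2293431 ] [-0.47238615 -4.83387054 -9.44420929] [-0.21547002  1.25697675 -0.08943665]
```

```bash
python3 -m handwheel '[{"dr":[0,0,0],"dp":[0,0,0.2],"claw":1.5},{"dr":[0,0,0],"dp":[0,0,0.4],"claw":1.5},{"dr":[0,0,0],"dp":[0,0,0.6],"claw":1.5},{"dr":[0,0,0],"dp":[0,0,0.8],"claw":1.5},{"dr":[0,0,0],"dp":[0,0,1.0],"claw":1.5}]' 80
python3 -c "
from H import *
c=snap('7'); zoom(c['side']['color'],170,160,240,230,8,'pics/s7z.png');zoom(c['top']['color'],180,140,230,180,12,'pics/t7z.png')
from rig import arm
s=arm.read_state(); print(s['tool_pos'],s['wrist_force']@s['ee_rot'],s['moment'])
"
```

```text
time_s: 6.7
tool_pos: [0.5832, 0.0765, 0.2217]
ee_rot: [[-0.086, 0.816, 0.572], [0.996, 0.071, 0.048], [-0.001, 0.574, -0.819]]
wrist_force: [-9.0, -2.2, 4.7]
gripper_width: 0.0223
[0.58336363 0.07653714 0.22151348] [ 0.21500373 -4.77539195 -5.01438723] [-0.16330934  1.07992042 -0.03634547]
```

View pics/s7z.png

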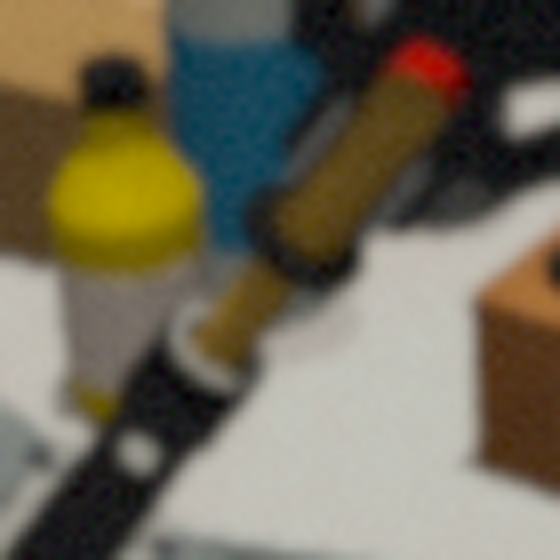

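View pics/t7z.png

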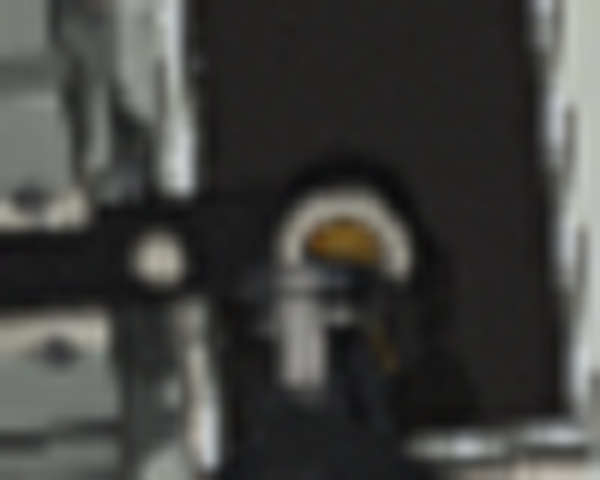

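```bash
python3 -m handwheel '[{"dr":[0,0,0],"dp":[0,0,0.25],"claw":1.5},{"dr":[0,0,0],"dp":[0,0,0.5],"claw":1.5},{"dr":[0,0,0],"dp":[0,0,0.75],"claw":1.5},{"dr":[0,0,0],"dp":[0,0,1.0],"claw":1.5},{"dr":[0,0,0],"dp":[0,0,1.25],"claw":1.5},{"dr":[0,0,0],"dp":[0,0,1.5],"claw":1.5}]' 80
python3 -c "
from H import *
from rig import arm
s=arm.read_state(); print(s['tool_pos'],s['wrist_force']@s['ee_rot'],s['moment'])
"
```

```text
time_s: 7.3
tool_pos: [0.5915, 0.0773, 0.2098]
ee_rot: [[-0.086, 0.816, 0.572], [0.996, 0.071, 0.048], [-0.001, 0.574, -0.819]]
wrist_force: [-0.2, 0.3, -3.8]
gripper_width: 0.0225
[0.5915462  0.07734824 0.20975547] [ 0.35934108 -2.30579906  3.02317403] [-0.05602625  0.59468242  0.03250407]
```

```bash
python3 -m handwheel '[{"dr":[0,0,0],"dp":[0,0,0.25],"claw":1.5},{"dr":[0,0,0],"dp":[0,0,0.5],"claw":1.5},{"dr":[0,0,0],"dp":[0,0,0.75],"claw":1.5},{"dr":[0,0,0],"dp":[0,0,1.0],"claw":1.5},{"dr":[0,0,0],"dp":[0,0,1.2],"claw":1.5},{"dr":[0,0,0],"dp":[0,0,1.2],"claw":1.5}]' 80
python3 -c "
from H import *
c=snap('8'); zoom(c['side']['color'],150,160,250,260,6,'pics/s8z.png');zoom(c['top']['color'],180,120,240,180,9,'pics/t8z.png')
from rig import arm
s=arm.read_state(); print(s['tool_pos'],s['wrist_force']@s['ee_rot'],s['moment'])
"
```

```text
time_s: 7.8
tool_pos: [0.5985, 0.0779, 0.1994]
ee_rot: [[-0.086, 0.816, 0.571], [0.996, 0.071, 0.048], [-0.001, 0.573, -0.819]]
wrist_force: [-0.3, -0.0, -3.5]
gripper_width: 0.022
[0.59846256 0.07792324 0.19983937] [-0.43023537 -2.06771625  3.30877029] [-0.03326515  0.61961486 -0.01771266]
```

View pics/s8z.png

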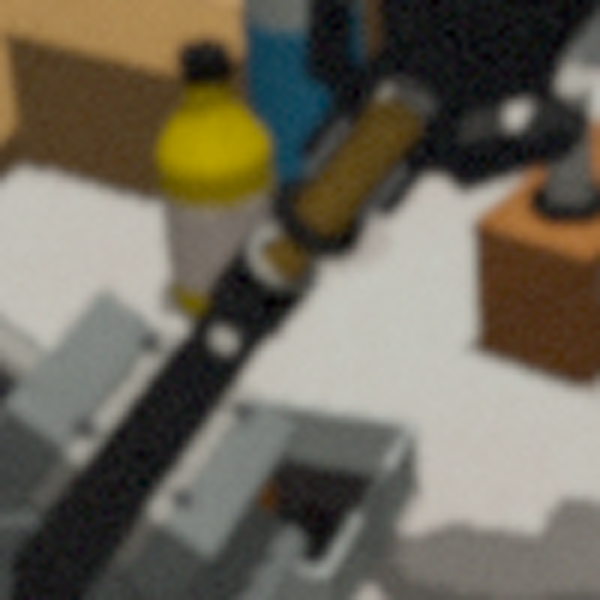

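View pics/t8z.png

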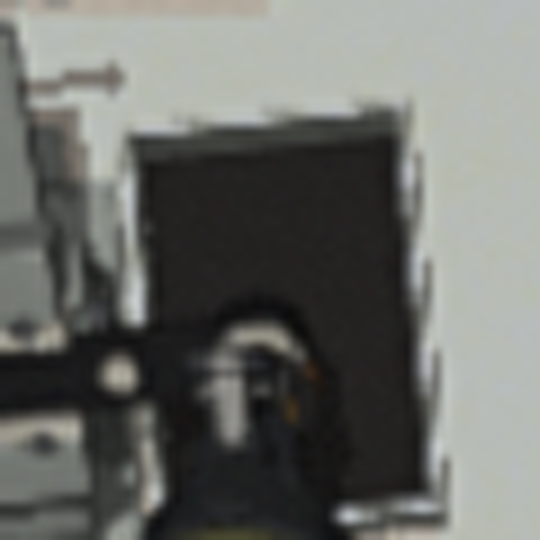

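The orange-brown bushing is visible in the tray at about (195,242) in the side view. Now I draw the drift straight out.

```bash
python3 -m handwheel '[{"dr":[0,0,0],"dp":[0,0,-0.5],"claw":1.5},{"dr":[0,0,0],"dp":[0,0,-1.5],"claw":1.5},{"dr":[0,0,0],"dp":[0,0,-3],"claw":1.5},{"dr":[0,0,0],"dp":[0,0,-4.5],"claw":1.5},{"dr":[0,0,0],"dp":[0,0,-6],"claw":1.5},{"dr":[0,0,0],"dp":[0,0,-8],"claw":1.5},{"dr":[0,0,0],"dp":[0,0,-10],"claw":1.5},{"dr":[0,0,0],"dp":[0,0,-11.5],"claw":1.5},{"dr":[0,0,0],"dp":[0,0,-11.5],"claw":1.5},{"dr":[0,0,0],"dp":[0,0,-11.5],"claw":1.5}]' 80
python3 -c "
from H import *
c=snap('9'); zoom(c['side']['color'],150,120,260,260,4,'pics/s9z.png');zoom(c['top']['color'],180,120,240,190,8,'pics/t9z.png')
from rig import arm
s=arm.read_state(); print(s['tool_pos'],s['wrist_force'])
T=s['tool_pos'];z=s['ee_rot'][:,2]
for n in('side','top'): print(n,[proj(c[n],T+z*k).round(1) for k in(.0923,.0223,-.0497)])
move([.5508,-.2747,.2427],Rdown(-10.1))
"
```

```text
time_s: 8.73
tool_pos: [0.5324, 0.0723, 0.295]
ee_rot: [[-0.086, 0.815, 0.574], [0.996, 0.071, 0.048], [-0.002, 0.575, -0.818]]
wrist_force: [0.4, -0.6, -4.4]
gripper_width: 0.0222
[0.53258277 0.07239417 0.29331454] [ 0.10780947  0.42202635 -3.35995072]
side [array([210.6, 185.7]), array([224.7, 167.4]), array([240.5, 147.1])]
top [array([208.3, 169.2]), array([207.4, 177.9]), array([206.5, 187.6])]
dp [-34.73  -3.88   3.51] dr [ 0.6066 -0.0789  0.2544] t 8.8333
```

View pics/s9z.png

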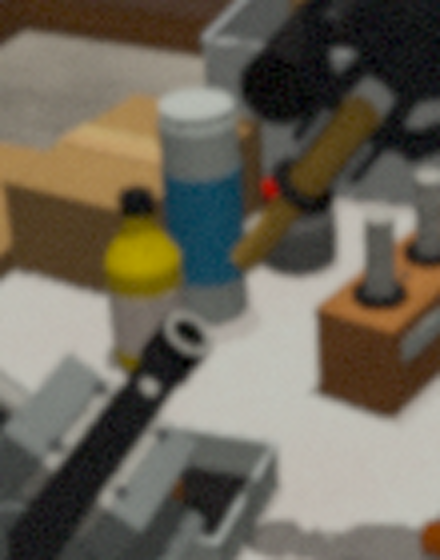

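View pics/t9z.png

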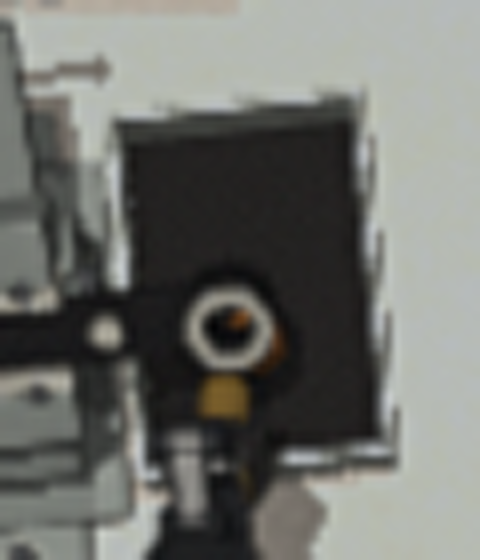

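The bore is now see-through and the bushing shows on the mat at about (214,163) in the top view and (195,242) in the side view. The drift goes back over its rack hole.

```bash
python3 -m handwheel '[{"dr":[0,0,0],"dp":[-3,0,-0.5],"claw":1.5},{"dr":[0.1,-0.013,0.04],"dp":[-7,-0.1,-0.8],"claw":1.5},{"dr":[0.2,-0.026,0.08],"dp":[-11,-0.2,-1.2],"claw":1.5},{"dr":[0.3,-0.039,0.12],"dp":[-15,-0.3,-1.2],"claw":1.5},{"dr":[0.4,-0.052,0.17],"dp":[-19,-0.4,-1.2],"claw":1.5},{"dr":[0.5,-0.065,0.21],"dp":[-23,-0.4,-1.2],"claw":1.5},{"dr":[0.6,-0.078,0.25],"dp":[-27,-0.5,-1.2],"claw":1.5},{"dr":[0.607,-0.079,0.254],"dp":[-31,-0.55,-1.2],"claw":1.5},{"dr":[0.607,-0.079,0.254],"dp":[-33.5,-0.6,-1.2],"claw":1.5},{"dr":[0.607,-0.079,0.254],"dp":[-34.73,-0.6,-1.2],"claw":1.5},{"dr":[0.607,-0.079,0.254],"dp":[-34.73,-0.6,-1.2],"claw":1.5},{"dr":[0.607,-0.079,0.254],"dp":[-34.73,-0.6,-1.2],"claw":1.5},{"dr":[0.607,-0.079,0.254],"dp":[-34.73,-0.6,-1.2],"claw":1.5}]' 80
python3 -c "
from H import *
move([.5508,-.2747,.19],Rdown(-10.1))
"
```

```text
time_s: 9.92
tool_pos: [0.5508, -0.2734, 0.3]
ee_rot: [[0.174, 0.985, -0.0], [0.985, -0.174, 0.0], [0.0, -0.0, -1.0]]
wrist_force: [-0.2, 0.7, -2.9]
gripper_width: 0.0221
dp [-0.14  0.02 11.  ] dr [-0.0004 -0.0004  0.0015] t 9.9167
```

```bash
python3 -m handwheel '[{"dr":[0,0,0],"dp":[-0.14,0.02,3],"claw":1.5},{"dr":[0,0,0],"dp":[-0.14,0.02,6],"claw":1.5},{"dr":[0,0,0],"dp":[-0.14,0.02,9],"claw":1.5},{"dr":[0,0,0],"dp":[-0.14,0.02,11],"claw":1.5},{"dr":[0,0,0],"dp":[-0.14,0.02,11],"claw":1.5},{"dr":[0,0,0],"dp":[-0.14,0.02,11],"claw":1.5}]' 80
python3 -c "
from H import *
c=snap('10'); zoom(c['side']['color'],225,110,305,210,6,'pics/s10z.png');zoom(c['top']['color'],245,150,335,210,8,'pics/t10z.png')
from rig import arm
s=arm.read_state(); print(s['tool_pos'],s['wrist_force'])
T=s['tool_pos'];z=s['ee_rot'][:,2]
for n in('side','top'): print(n,[proj(c[n],T+z*k).round(1) for k in(.0923,.0223,-.0497)],proj(c[n],[.5502,-.2735,.08]).round(1))
"
```

```text
time_s: 10.42
tool_pos: [0.5509, -0.2735, 0.1904]
ee_rot: [[0.172, 0.985, -0.001], [0.985, -0.172, 0.001], [0.001, -0.001, -1.0]]
wrist_force: [0.3, 0.7, -2.6]
gripper_width: 0.0218
[ 0.55155344 -0.27448311  0.1922245 ] [ 0.62944871  0.06788806 -3.44563669]
side [array([268.5, 168.4]), array([268.9, 149.2]), array([269.3, 128.3])] [268.8 174. ]
top [array([312.8, 184.6]), array([315.3, 180.9]), array([318.1, 176.7])] [311.9 186.1]
```

View pics/s10z.png

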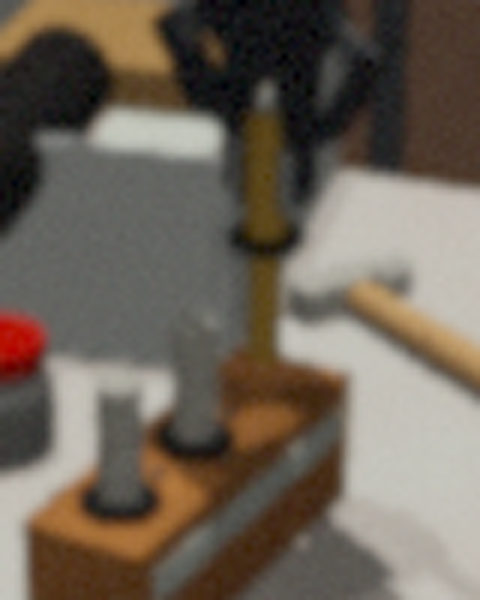

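View pics/t10z.png

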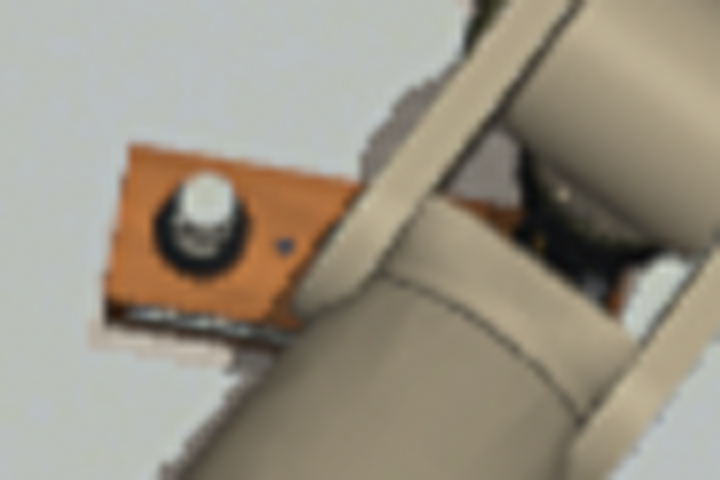

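```bash
python3 -m handwheel '[{"dr":[0,0,0],"dp":[0,-0.05,1],"claw":1.5},{"dr":[0,0,0],"dp":[0,-0.05,2],"claw":1.5},{"dr":[0,0,0],"dp":[0,-0.05,3],"claw":1.5},{"dr":[0,0,0],"dp":[0,-0.05,4],"claw":1.5},{"dr":[0,0,0],"dp":[0,-0.05,4],"claw":1.5}]' 80
python3 -c "
from H import *
c=snap('11'); zoom(c['side']['color'],225,110,305,210,6,'pics/s11z.png')
from rig import arm
s=arm.read_state(); print(s['tool_pos'],s['wrist_force'])
move([.5508,-.2747,.104],Rdown(-10.1))
"
```

```text
time_s: 10.93
tool_pos: [0.5503, -0.2739, 0.1494]
ee_rot: [[0.173, 0.985, -0.001], [0.985, -0.173, 0.001], [0.001, -0.001, -1.0]]
wrist_force: [0.1, 0.2, -3.0]
gripper_width: 0.0222
[ 0.55103624 -0.27448699  0.15165296] [ 0.17496123 -0.24585815 -2.96854809]
dp [-0.02 -0.03  4.77] dr [0.0019 0.0007 0.0023] t 11.0333
```

View pics/s11z.png

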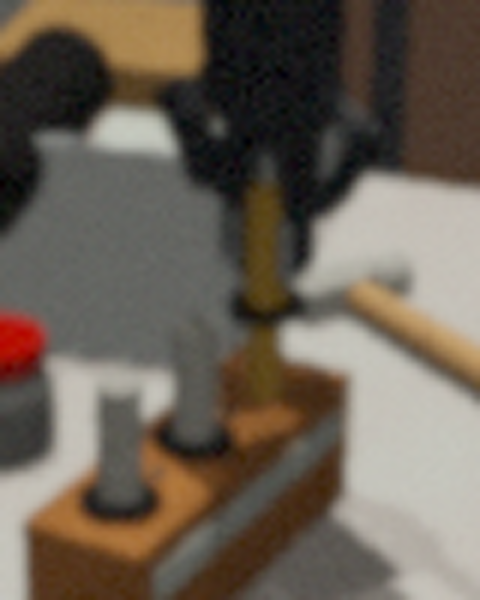

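The nose is in the hole at about (269,175) with no contact force. I'll lower it in small steps.

```bash
python3 -m handwheel '[{"dr":[0,0,0],"dp":[0,-0.03,1],"claw":1.5},{"dr":[0,0,0],"dp":[0,-0.03,2],"claw":1.5},{"dr":[0,0,0],"dp":[0,-0.03,3],"claw":1.5},{"dr":[0,0,0],"dp":[0,-0.03,4],"claw":1.5},{"dr":[0,0,0],"dp":[0,-0.03,4.3],"claw":1.5},{"dr":[0,0,0],"dp":[0,-0.03,4.5],"claw":1.5},{"dr":[0,0,0],"dp":[0,-0.03,4.6],"claw":1.5}]' 80
python3 -c "
from H import *
from rig import arm
s=arm.read_state(); print(s['tool_pos'],s['wrist_force'])
move([.5508,-.2747,.102],Rdown(-10.1))
"
```

```text
time_s: 11.62
tool_pos: [0.5509, -0.2745, 0.1054]
ee_rot: [[0.173, 0.985, 0.002], [0.985, -0.173, -0.001], [-0.001, 0.002, -1.0]]
wrist_force: [0.1, 0.8, -3.4]
gripper_width: 0.0223
[ 0.55091283 -0.27451582  0.10537827] [ 0.13398185  0.75162915 -3.41825166]
dp [-0.02 -0.01  0.34] dr [0.0018 0.0006 0.0023] t 11.6167
```

```bash
python3 -m handwheel '[{"dr":[0,0,0],"dp":[0,0,0.15],"claw":1.5},{"dr":[0,0,0],"dp":[0,0,0.3],"claw":1.5},{"dr":[0,0,0],"dp":[0,0,0.4],"claw":1.5},{"dr":[0,0,0],"dp":[0,0,0.4],"claw":1.5}]' 80
python3 -c "
from H import *
c=snap('12'); zoom(c['side']['color'],225,110,305,210,6,'pics/s12z.png')
from rig import arm
s=arm.read_state(); print(s['tool_pos'],s['wrist_force'])
"
```

```text
time_s: 11.95
tool_pos: [0.5511, -0.2747, 0.1023]
ee_rot: [[0.173, 0.985, 0.003], [0.985, -0.173, -0.002], [-0.001, 0.003, -1.0]]
wrist_force: [-0.7, 0.9, 1.9]
gripper_width: 0.0221
[ 0.55112801 -0.2746781   0.10227502] [-1.30566331  0.53915     3.9487132 ]
```

View pics/s12z.png

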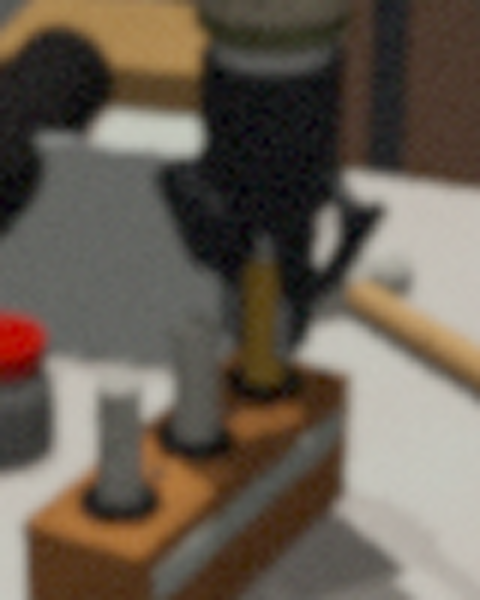

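The guard sits on the rack at (269,173), and the force has changed sign, so the drift is resting. Release and retreat upwards.

```bash
python3 -m handwheel '[{"dr":[0,0,0],"dp":[0,0,0],"claw":3},{"dr":[0,0,0],"dp":[0,0,0],"claw":4},{"dr":[0,0,0],"dp":[0,0,0],"claw":6},{"dr":[0,0,0],"dp":[0,0,0],"claw":6.5},{"dr":[0,0,0],"dp":[0,0,0],"claw":6.5},{"dr":[0,0,0],"dp":[0,0,-1],"claw":6.5},{"dr":[0,0,0],"dp":[0,0,-3],"claw":6.5},{"dr":[0,0,0],"dp":[0,0,-6],"claw":6.5},{"dr":[0,0,0],"dp":[0,0,-9],"claw":6.5},{"dr":[0,0,0],"dp":[0,0,-12],"claw":6.5},{"dr":[0,0,0],"dp":[0,0,-15],"claw":6.5},{"dr":[0,0,0],"dp":[0,0,-17],"claw":6.5}]' 40
python3 -m handwheel '[{"dr":[0,0,0],"dp":[-4,-4,-1],"claw":6.5},{"dr":[0,0,0],"dp":[-8,-8,-1],"claw":6.5},{"dr":[0,0,0],"dp":[-10,-12,-1],"claw":6.5},{"dr":[0,0,0],"dp":[-12,-16,-1],"claw":6.5},{"dr":[0,0,0],"dp":[-14,-18,-1],"claw":6.5},{"dr":[0,0,0],"dp":[-14,-18,-1],"claw":6.5},{"dr":[0,0,0],"dp":[-14,-18,-1],"claw":6.5},{"dr":[0,0,0],"dp":[-14,-18,-1],"claw":6.5}]'
python3 -c "
from H import *
c=snap('13'); zoom(c['top']['color'],180,120,340,210,5,'pics/t13z.png')
"
```

```text
time_s: 13.05
tool_pos: [0.5508, -0.2744, 0.2764]
ee_rot: [[0.173, 0.985, 0.006], [0.985, -0.173, -0.004], [-0.003, 0.007, -1.0]]
wrist_force: [0.2, -0.5, -0.5]
gripper_width: 0.065
time_s: 13.72
tool_pos: [0.3485, -0.3816, 0.2865]
ee_rot: [[0.175, 0.985, 0.007], [0.985, -0.175, -0.005], [-0.004, 0.008, -1.0]]
wrist_force: [0.2, -0.3, -0.1]
gripper_width: 0.0649
```

View pics/side_13.png

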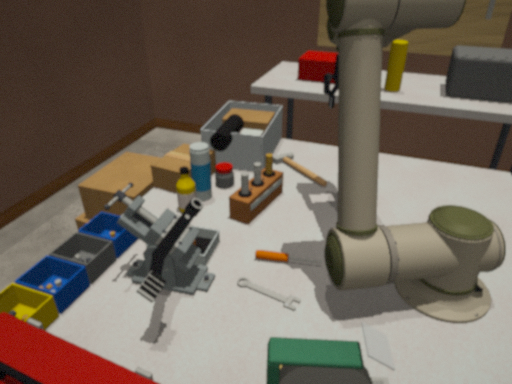

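View pics/t13z.png

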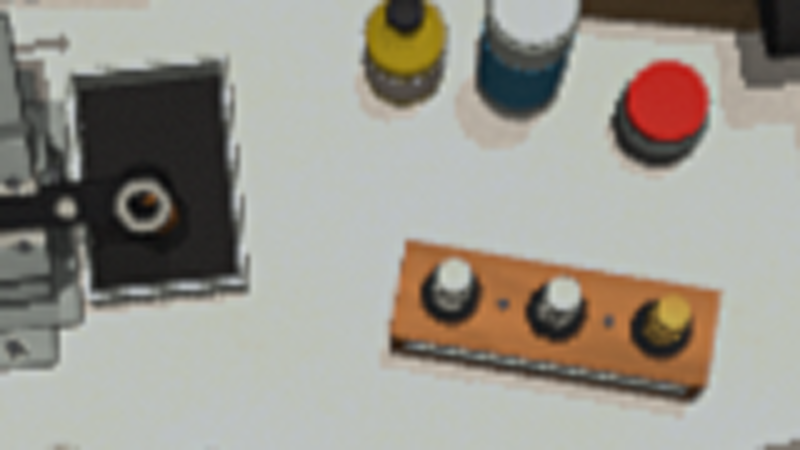

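View pics/top_13.png

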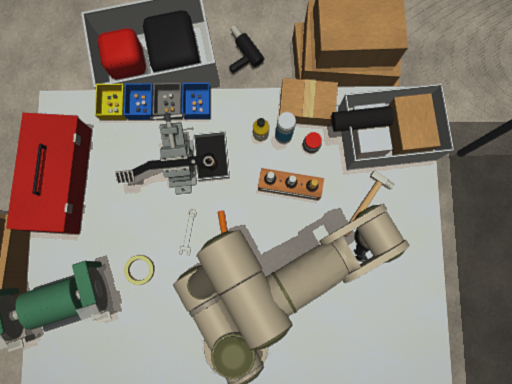

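```bash
python3 - <<'E'
from H import *
t,s=load("top_13"),load("side_13")
for c,w in((t,(200,145,228,185)),(s,(185,232,215,260))):
    x0,y0,x1,y1=w; d=c["color"][y0:y1,x0:x1].astype(int); m=(d[:,:,2]-d[:,:,0])>25; ys,xs=np.where(m); print(m.sum(),xs.mean()+x0,ys.mean()+y0,xs.min()+x0,xs.max()+x0,ys.min()+y0,ys.max()+y0)
print(tri(t,(212.5,162.),s,(195,242.5)), onz(s,195,242.5,.018), onz(t,213,162,.018))
from rig import workorder,arm
print(arm.read_state()["joint_velocities"].round(3))
E
```

```text
13 212.3846153846154 161.6153846153846 209 215 159 165
12 194.25 242.08333333333334 193 195 240 244
(array([0.64974415, 0.0798197 , 0.02388941]), np.float64(0.010017390298993699)) [0.64833867 0.07294154 0.018     ] [0.65595803 0.0803099  0.018     ]
[ 0.017  0.007  0.    -0.002 -0.003 -0.001]
```

The two views place the bushing about 2 cm above the table, which is on the tray mat, so I'm handing in.

```bash
python3 -c "
from rig import workorder
print(workorder.finish_job())"
```

```text
the job is handed in; nothing more can be done
None
```

The bushing is out of the boss and in the catch tray, and the brass drift hangs back in its rack hole. I handed the job in at about 13.8 s.

**What I did:** I took the brass drift from the rack hole at y = -75 mm and lined it up with the leaning bore from both camera views. I then pushed it straight through with about 12 N along the axis until it went free, drew it out along the axis and lowered it until its guard rested on the rack. I released it and moved the arm clear.

**What the last checks showed:**
- **Bore and bushing:** The bore is see-through from above. The two views put the bushing at about (0.65, 0.08, 0.02), on the tray mat. Their rays missed each other by about 10 mm because the bushing is partly hidden in both, so that position is rough.
- **Rack:** The brass drift stands upright in its own hole, and both steel drifts are where they were.
- **Everything else:** The spray can, polish, jar, tape, wrench and mallet look unmoved by eye. The arm hides part of the screwdriver in the last top view, but it looks the same in the side view.

**Where measurements disagreed:**
- **Drift position:** In the top view the drift's nose lay about 2.8 mm to +y of where the arm's own pose predicted. I corrected it relative to the bore in the images before going in.
- **Possible slip in the grip:** After the push, the nose looked 2 to 3 mm higher in the grip in the side view. The drift came to rest at the same arm height as when I picked it up, so this may only be measurement error.

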